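# Let a paint pot out of its craft-table dispenser

### The job

Let the red paint pot out of its dispenser: with the fingertips, press down the yellow paddle on that dispenser's rocking lever, and keep it down so that the orange gate at the other end stays lifted until the red pot has rolled into the tray in front. Then let the lever come back up by itself and move clear. Do not touch or lift the paint pots, and leave the other dispenser and the craft things around as they are.

Things in the scene. Friction and masses are not known exactly. Their poses are not given: they have to be found in the camera images.
- dispenser_red: Fixed dispenser holding the red pot; both are alike, side by side in either order. Origin on the table under its middle; own -x faces the robot, z up. Lane (centred at own y 60 mm, x 112 to -45) slopes to -x into a clear tray (x -45 to -144, walls 44 high, floor 11 mm up). Pivot post at x 20, y -40, 122 mm high. Nothing on it is above 155 mm.
- lever_red (a joint): Rocking bar across the red pot's lane; axis along dispenser x at own (20, -40, 115) mm. 0 = rest: paddle up, orange gate down before the pot. Grows as the paddle is pressed, to 0.40 rad at the stop; the gate clears the pot from about 0.27. A spring returns it to 0: about 1.2 N at the paddle to start it, 4 N at the stop.
- paddle_red (a point): Yellow paddle, 36 x 36 x 6 mm, on the end of that lever: press here from above. Point: centre of its top face, at rest 146 mm above the table at dispenser (20, -141) mm; the face leans 0.2 rad at rest (outer edge up), 0.2 the other way when down. Fully pressed it sinks 42 mm and shifts 4 mm to dispenser -y. Nothing stands over it.
- pot_red_center (a point): Centre of the red paint pot, a closed cylinder 30 mm across, 38 long, red with white lid, lying across the lane behind the gate (centre 65 mm up, dispenser x 37, y 60 mm). With the gate up it rolls into the tray in about a second and stays (centre about 24 mm up, dispenser x about -129 mm).
- dispenser_blue: Fixed dispenser holding the blue pot; both are alike, side by side in either order. Origin on the table under its middle; own -x faces the robot, z up. Lane (centred at own y 60 mm, x 112 to -45) slopes to -x into a clear tray (x -45 to -144, walls 44 high, floor 11 mm up). Pivot post at x 20, y -40, 122 mm high. Nothing on it is above 155 mm.
- lever_blue (a joint): Rocking bar across the blue pot's lane; axis along dispenser x at own (20, -40, 115) mm. 0 = rest: paddle up, orange gate down before the pot. Grows as the paddle is pressed, to 0.40 rad at the stop; the gate clears the pot from about 0.27. A spring returns it to 0: about 1.2 N at the paddle to start it, 4 N at the stop.
- paddle_blue (a point): Yellow paddle, 36 x 36 x 6 mm, on the end of that lever: press here from above. Point: centre of its top face, at rest 146 mm above the table at dispenser (20, -141) mm; the face leans 0.2 rad at rest (outer edge up), 0.2 the other way when down. Fully pressed it sinks 42 mm and shifts 4 mm to dispenser -y. Nothing stands over it.
- pot_blue_center (a point): Centre of the blue paint pot, a closed cylinder 30 mm across, 38 long, blue with white lid, lying across the lane behind the gate (centre 65 mm up, dispenser x 37, y 60 mm). It must stay there.
- jar_green: Loose square clear jar with green glitter, 40 x 40 mm, 64 mm high with its round white lid; origin at the middle of its underside. Leave it alone.
- jar_gold: Loose square clear jar with gold glitter, 40 x 40 mm, 64 mm high with its round white lid; origin at the middle of its underside. Leave it alone.
- pot_teal: Loose teal paint pot standing upright, 30 mm across, 38 mm high; origin at the middle of its underside. Leave it alone.
- pot_yellow: Loose yellow paint pot standing upright, 30 mm across, 38 mm high; origin at the middle of its underside. Leave it alone.
- tub_black: Loose round tub with a black lid, 72 mm across, 50 mm high; origin at the middle of its underside. Leave it alone.
- tub_purple: Loose round tub with a purple lid, 56 mm across, 40 mm high; origin at the middle of its underside. Leave it alone.
- brush: Loose paint brush lying across the back of the table, 180 mm long; origin at its middle, underside. Leave it alone.

How it is judged:
On the way, in this order (a step that is already met when the one before it is completed fails the run):
1. the red dispenser's paddle is pressed down by the robot, lifting the gate (value of joint lever_red above 0.22 rad and contact force between the fingers and lever_red above 0.3 N and distance between the grasp point and paddle_red below 0.075 m), for 0.05 s.
2. the red pot has rolled into the catch tray while the paddle is still held down (x of pot_red_center in the frame of dispenser_red between -0.15 and -0.06 m and z of pot_red_center in the frame of dispenser_red below 0.04 m and y of pot_red_center in the frame of dispenser_red between 0.03 and 0.09 m and value of joint lever_red above 0.15 rad), for 0.1 s.
At the end, for the whole second after the job is handed in: Red pot at rest in its tray (centre 60 to 150 mm before the dispenser's origin, within 30 mm of the lane's centre line, under 40 mm above the table); both levers under 0.05 rad; blue pot within 15 mm of its start (x of pot_red_center in the frame of dispenser_red between -0.15 and -0.06 m and z of pot_red_center in the frame of dispenser_red below 0.04 m and y of pot_red_center in the frame of dispenser_red between 0.03 and 0.09 m and linear speed of pot_red below 0.03 m/s and value of joint each of lever_red, lever_blue below 0.05 rad and distance of pot_blue_center from where it was at the start of the episode below 0.015 m); the robot touches nothing.
It fails at once if the robot touches a paint pot in a dispenser (contact force between any of the fingers, the arm and pot_red above 0.3 N or contact force between any of the fingers, the arm and pot_blue above 0.3 N).
It fails at once if the red pot is lifted (height (world z) of pot_red_center above 0.09 m).
It fails at once if the other dispenser's lever is worked or the blue pot leaves its place (value of joint lever_blue above 0.1 rad or distance of pot_blue_center from where it was at the start of the episode above 0.015 m).
It fails at once if a jar, tub, standing pot or the brush is disturbed (moved over 25 mm) (distance of any of jar_green, jar_gold, pot_teal, pot_yellow, tub_black, tub_purple, brush from where it was at the start of the episode above 0.025 m).
It also fails if it takes over 32 s, if anything falls off the work surface, if the arm or the gripper's body presses on something with over 40 N, if the wrist force passes 120 N, or if a joint passes its speed limit or range.

### The arm

A 6-joint arm with a two-finger parallel gripper is mounted at the origin on the work surface. World frame = base frame: x ahead of the robot, y to its left, z up, the work surface at z = 0. Lengths are in m, angles in rad, forces in N, time in s.
With the tool pointing down it reaches from about 0.375 to 0.75 m from the base axis. Payload 9 kg.
Tool frame: the origin (TCP) lies midway between the tips of the shut fingers; the grasp point (between the pads) lies 19 mm behind it; y points along the fingers, z is the direction in which the jaws open and shut, and the axes are right-handed (so a half turn about y gives the same grasp; the last joint's range is limited). The gripper opens to 85 mm and grips with 20 to 120 N. Pads are 22 mm wide; open, the fingers measure 114 mm over their backs; the gripper's body (76 mm by 85 mm) begins 54 mm behind the grasp point. The pads swing forward as they close: fully open they stand 13 mm farther back than shut.
Start: joints at [-1.333, 0.104, 0.097, 1.564, 0, 1.353], TCP at [0.264, -0.539, 0.231] pointing down, gripper open.
Joint ranges: [-2.99, 2.99], [-0.84, 1.86], [-1.1, 1.16], [-1.84, 2.11], [-1.51, 1.56], [-3.14, 3.14]. Speed limits (rad/s): [2.22, 2.22, 2.57, 3.14, 3.14, 3.14].

### API

Orientations are given as a rotation vector (axis times angle).
In Python, from bench import ctrl, camera gives the robot as it stands.
- The arm moves only by the tool jog_arm, never from a script. Its argument "series" is text: rows parted by semicolons, each of 5 numbers parted by spaces: the finger opening in mm, from 0 to 85.4, then the shift along the tool's x, y, z in mm, then the turn about the tool's y in rad. A call has 1 to 5 rows; each row shifts and turns the commanded pose from where the row before left it, along the tool's axes as they then stand; what a row does not reach is not made up. A row lasts 1/12 s, in which the tool goes at most 41.7 mm and 7.16 degrees, less where a joint would pass 70% of its speed; a pose out of reach is approached as far as the arm can. A call is refused whole if a number of a shift passes 41.7 or a number of a turn 0.125, either way. A call with a gripper value outside its range is refused whole. The fingers move at their own pace and stop on an object; "squeeze" is the grip in N (left out, the last holds). Time passes only in rows, so rows that do not move let the fingers close. It gives the time, the measured TCP pose, the force and the opening at its end, in the units of the state.
- ctrl.get_state(): the state, without advancing time (a new reading comes with each control period).
- camera(name): name is "scene" or "side" or "wrist"; returns a dict with "image" (400x640x3 uint8, blue, green, red), "depth" (400x640 float32, m along the optical axis (not along the pixel's ray), 0 where there is no reading), "fov_y" (degrees; the focal length in pixels is half the picture's height over the tangent of half this angle, whatever the lens; pixels are square), "cx", "cy" (the principal point, pixels), "k1" (the pictures are not rectified: a ray, as slopes to the right and down, at radius r is drawn at 1 + k1 r^2 times it, then the intrinsics apply), "position" and "orientation" of the camera in the world. Camera axes: x right, y down, z forward; pixel columns grow to the right and rows downward; lengths in m; the calibration is good to about 2 mm. A picture is of the moment at which its call begins.
- ctrl.finish_job(): hands the job in, once; it reports no verdict.
The state is a dict: "time_s": time; "joint_pos": joint angles; "joint_velocities": joint speeds; "tau": joint torques, N m; "tool_pos": TCP position; "ee_rot": TCP orientation; "wrist_force": force on the tool from outside, world axes, zero at the start; "wrist_torque": the same for the moment, N m; "opening": finger opening in m.
Only numpy, scipy, OpenCV 4.12 (cv2) and the standard library are available. Lean on these libraries where they do the work, as an engineer would, in place of code of your own. Each camera call takes 0.05 s, during which the arm holds its last target.

## Working session

There is one attempt and no reset: what is moved stays moved. The work goes in short steps, Python scripts to look and compute and a tool call to move; the robot and the scene stay as the last step left them, time stands still between calls to the robot, and variables do not carry over. Pictures are saved under pics/ and viewed, and the job is handed in when it is done.

Besides the shell and the picture viewer there is one more tool, called by a JSON object that holds its "fn" and its "kwargs". jog_arm: Moves the arm, as the interface text tells. Its arguments: {"type":"object","properties":{"series":{"type":"string"},"squeeze":{"type":"number"}},"required":["series"]}

```bash
mkdir -p pics; cat > h.py <<'E'
import numpy as np, cv2
from scipy.spatial.transform import Rotation as R
from bench import ctrl, camera
def K(c):
    f=200/np.tan(np.radians(c["fov_y"])/2); return np.array([[f,0,c["cx"]],[0,f,c["cy"]],[0,0,1]])
def rot(c):
    o=np.array(c["orientation"],float); return o if o.shape==(3,3) else R.from_rotvec(o).as_matrix() if o.size==3 else R.from_quat(o).as_matrix()
def pt(c,u,v,d=None):
    D=np.array([c["k1"],0,0,0,0.])
    x,y=cv2.undistortPoints(np.array([[[u,v]]],float),K(c),D)[0,0]
    if d is None:
        w=c["depth"][int(v)-1:int(v)+2,int(u)-1:int(u)+2]; d=np.median(w[w>0])
    return rot(c)@(np.array([x,y,1])*d)+c["position"]
def proj(c,P):
    p=(np.atleast_2d(P)-c["position"])@rot(c)
    return cv2.projectPoints(p.reshape(-1,1,3),np.zeros(3),np.zeros(3),K(c),np.array([c["k1"],0,0,0,0.]))[0][:,0]
E
python3 - <<'E'
from h import *
import pickle
print(ctrl.get_state())
for n in("scene","side"):
    c=camera(n); cv2.imwrite(f"pics/{n}0.png",c["image"]); pickle.dump(c,open(n+"0.pkl","wb"))
    print(n,c["fov_y"],c["cx"],c["cy"],c["k1"],c["position"],c["orientation"])
E
```

```text
{'time_s': 0.0, 'joint_pos': array([-1.33269167e+00,  1.04689103e-01,  9.64432652e-02,  1.56393291e+00,
       -1.25647203e-05,  1.35310478e+00]), 'joint_velocities': array([ 0.00036444, -0.00085787, -0.00079263, -0.00134026,  0.00033345,
        0.00021736]), 'tau': array([ 1.84925979e-03, -5.56929874e+01,  5.03648472e+01,  1.67504040e-02,
       -1.33613239e-04, -4.91155831e-06]), 'tool_pos': array([ 0.26402975, -0.53838627,  0.23051401]), 'ee_rot': array([-0.45651931,  1.96965247, -1.96685969]), 'wrist_force': array([-0.24118974, -0.08816026,  0.25010393]), 'wrist_torque': array([0.00268179, 0.00315617, 0.03304849]), 'opening': 0.08571494335609506}
scene 54.05680442509728 321.5126753149754 200.18441416777415 0.0151240842903985 [0.94778762 0.43284346 0.97932495] [-0.90464362 -2.6698019   0.82752457]
side 53.17413930026429 317.501111404504 195.16686814024112 -0.04705590476166932 [0.09223228 0.75323418 0.76667555] [-0.74184929  2.48212319 -1.30505152]
```

View pics/scene0.png

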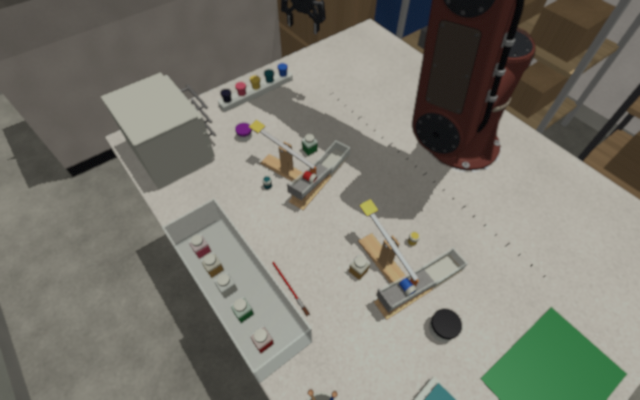

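View pics/side0.png

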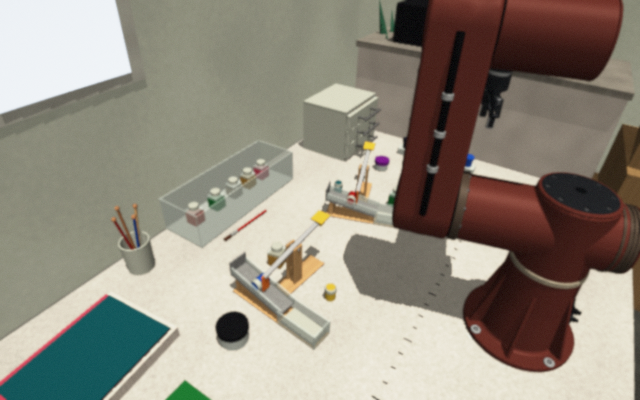

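The scene view shows the red pot at about (309,176) with its paddle at (258,127), and the blue paddle at (369,208). The red dispenser is the one farther to the robot's right.

```bash
python3 - <<'E'
from h import *
import pickle
c=pickle.load(open("scene0.pkl","rb")); s=pickle.load(open("side0.pkl","rb"))
a=cv2.resize(c["image"][100:220,220:360],None,fx=5,fy=5,interpolation=cv2.INTER_CUBIC); cv2.imwrite("pics/cropA.png",a)
b=cv2.resize(s["image"][130:230,310:430],None,fx=5,fy=5,interpolation=cv2.INTER_CUBIC); cv2.imwrite("pics/cropB.png",b)
for cc in (c,s):
    im=cc["image"]; h=cv2.cvtColor(im,cv2.COLOR_BGR2HSV)
    m=cv2.inRange(h,(22,120,120),(34,255,255))
    n,l,st,ce=cv2.connectedComponentsWithStats(m)
    for i in range(1,n):
        if st[i,4]>25: print(st[i],ce[i].round(1),pt(cc,*ce[i]).round(4))
E
```

```text
[250 121  14  11  83] [256.6 126.2] [ 0.5774 -0.3454  0.1449]
[361 200  16  15 142] [368.3 207.2] [0.5058 0.0722 0.1465]
[363 141  12   9  82] [368.3 145.3] [ 0.5784 -0.3486  0.1434]
[312 211  18  14 155] [320.2 216.9] [0.5043 0.0702 0.1432]
[327 284   8   6  42] [330.4 286.6] [0.4079 0.1716 0.0388]
[326 294   9   7  45] [330.1 297. ] [0.4009 0.1825 0.0165]
```

View pics/cropA.png

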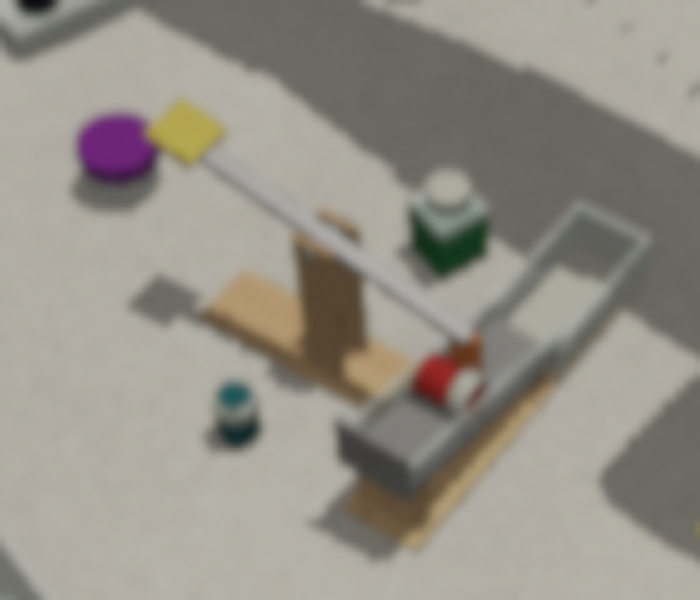

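View pics/cropB.png

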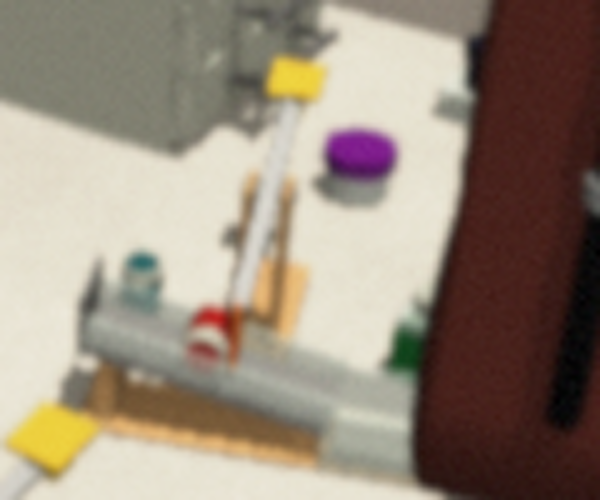

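```bash
python3 - <<'E'
from h import *
import pickle
c=pickle.load(open("scene0.pkl","rb")); s=pickle.load(open("side0.pkl","rb"))
def A(x,y): return (220+x/5,100+y/5)
for n,u in dict(pad=A(186,132),pot=A(445,382),jar=A(447,188),purple=A(118,145),teal=A(235,392),posttop=A(330,225),trayL=A(583,207),trayR=A(648,240)).items(): print(n,pt(c,*u).round(3))
for n,u in dict(cabcornerTop=(199,106),cabL=(110,103),cabfar=(160,78),cabhandle=(205,105)).items(): print(n,pt(c,*u).round(3))
P=(np.array([0.5774,-.3454])+[.5784,-.3486])/2
# fit yaw with projection of model points
best=[]
for yaw in np.radians(np.arange(-60,60,1)):
    Rz=np.array([[np.cos(yaw),-np.sin(yaw)],[np.sin(yaw),np.cos(yaw)]])
    O=P-Rz@[.020,-.141]
    W=lambda x,y,z: np.r_[O+Rz@[x,y],z]
    q=proj(c,[W(.037,.060,.065),W(.020,-.141,.146),W(-.144,.08,.044),W(-.144,.04,.044)])
    e=np.linalg.norm(q[0]-A(445,382)); best.append((e,np.degrees(yaw),O.round(4),q.round(1)))
best.sort(key=lambda b:b[0]); print(best[:3])
st=ctrl.get_state(); Rt=R.from_rotvec(st["ee_rot"]).as_matrix(); print(Rt.round(3))
print("tool shift to paddle",Rt.T@(np.r_[P,.146]-st["tool_pos"]))
print(proj(c,[[*P,.146]]),proj(s,[[*P,.146]]))
E
```

```text
pad [ 0.576 -0.344  0.145]
pot [ 0.535 -0.145  0.076]
jar [ 0.434 -0.278  0.063]
purple [ 0.571 -0.46   0.038]
teal [ 0.623 -0.24   0.037]
posttop [ 0.538 -0.252  0.119]
trayL [ 0.362 -0.228  0.042]
trayR [ 0.348 -0.179  0.044]
cabcornerTop [ 0.679 -0.5    0.167]
cabL [ 0.887 -0.627  0.198]
cabfar [ 0.726 -0.643  0.2  ]
cabhandle [ 0.663 -0.494  0.166]
[(np.float64(0.3548688974246087), np.float64(19.0), array([ 0.5131, -0.2202]), array([[309.3, 176.2],
       [256.2, 125.7],
       [346.4, 146.1],
       [335.8, 141. ]])), (np.float64(0.7078107521444101), np.float64(18.0), array([ 0.5153, -0.2191]), array([[308.5, 176.9],
       [256.2, 125.7],
       [346.5, 147.2],
       [336. , 142. ]])), (np.float64(1.3935865703928259), np.float64(20.0), array([ 0.5109, -0.2213]), array([[310. , 175.5],
       [256.2, 125.7],
       [346.2, 145. ],
       [335.6, 140. ]]))]
[[-0.898 -0.     0.44 ]
 [-0.44   0.001 -0.898]
 [-0.    -1.    -0.001]]
tool shift to paddle [-0.36606603  0.08474206 -0.03366158]
[[256.16357052 125.73885306]] [[368.27355676 144.86039172]]
```

{"fn": "jog_arm", "kwargs": {"series": "0 -36 2 -3.5 0; 0 -36 2 -3.5 0; 0 -36 2 -3.5 0; 0 -36 2 -3.5 0; 0 -36 2 -3.5 0", "squeeze": 20}}

```text
time_s: 0.52
tool_pos: [0.4192, -0.4426, 0.2209]
ee_rot: [-0.456, 1.969, -1.968]
wrist_force: [-0.3, -1.1, -0.1]
opening: 0.0255
```

{"fn": "jog_arm", "kwargs": {"series": "0 -36 2 -3.5 0; 0 -36 2 -3.5 0; 0 -36 2 -3.5 0; 0 -36 2 -3.5 0; 0 0 0 0 0"}}

```text
time_s: 0.93
tool_pos: [0.5452, -0.3635, 0.2119]
ee_rot: [-0.46, 1.967, -1.963]
wrist_force: [-0.6, 0.4, 0.5]
opening: 0.0002
```

```bash
cat > w.py <<'E'
from h import *
import sys
st=ctrl.get_state(); Rt=R.from_rotvec(st["ee_rot"]).as_matrix()
T=np.array([.577,-.347,.146])
print(st["time_s"],st["tool_pos"].round(4),st["wrist_force"].round(2),st["opening"],"shift mm",(1000*Rt.T@(T-st["tool_pos"])).round(1))
E
python3 w.py; python3 - <<'E'
from h import *
for n in("scene","side"):
    c=camera(n); cv2.imwrite(f"pics/{n}1.png",c["image"])
    h=cv2.cvtColor(c["image"],cv2.COLOR_BGR2HSV)
    x,y=(200,60) if n=="scene" else (300,90)
    cv2.imwrite(f"pics/{n}1c.png",cv2.resize(c["image"][y:y+140,x:x+160],None,fx=4,fy=4,interpolation=cv2.INTER_CUBIC))
E
```

```text
0.9333 [ 0.5452 -0.3635  0.2119] [-0.56  0.36  0.54] 0.00015075977665639584 shift mm [-35.8  65.9  -0.6]
```

{"fn": "jog_arm", "kwargs": {"series": "0 -18 8 0 0; 0 -17.5 8 -0.5 0; 0 0 8 0 0; 0 0 8 0 0; 0 0 0 0 0"}}

```text
time_s: 1.45
tool_pos: [0.5711, -0.3521, 0.1791]
ee_rot: [-0.458, 1.972, -1.967]
wrist_force: [-0.4, -0.3, -0.5]
opening: -0.0002
```

```bash
python3 w.py; python3 - <<'E'
from h import *
for n in("scene","side"):
    c=camera(n)
    x,y=(200,60) if n=="scene" else (300,90)
    cv2.imwrite(f"pics/{n}2c.png",cv2.resize(c["image"][y:y+140,x:x+160],None,fx=4,fy=4,interpolation=cv2.INTER_CUBIC))
E
```

```text
1.45 [ 0.5711 -0.3521  0.1791] [-0.41 -0.27 -0.53] -0.00018955168974018542 shift mm [-7.6 33.  -2. ]
```

View pics/scene2c.png

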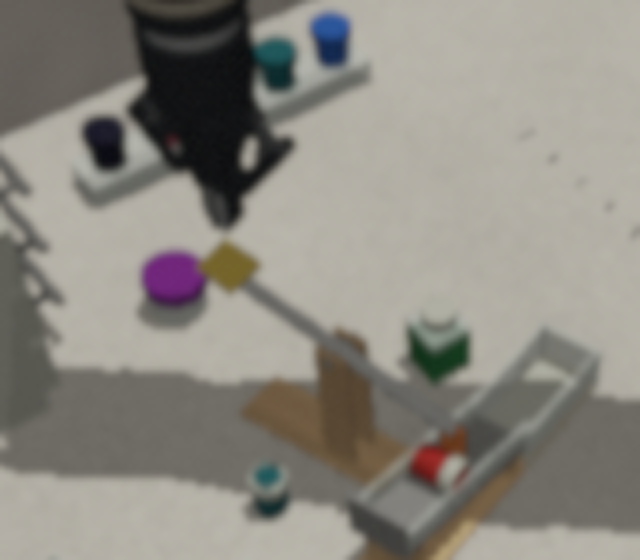

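View pics/side2c.png

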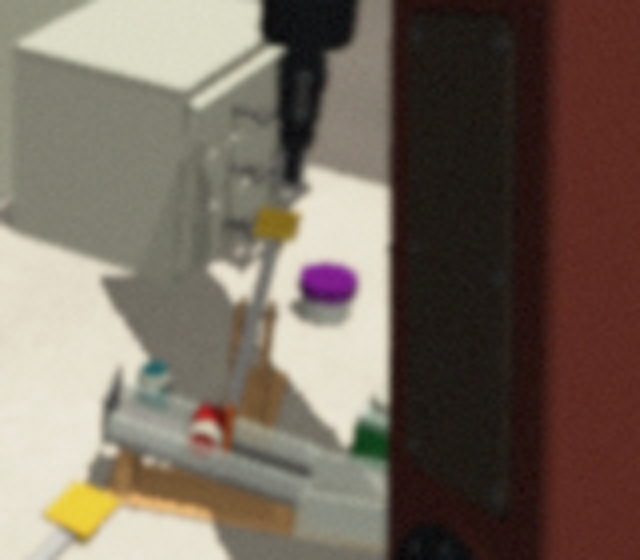

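The closed tips sit just above the paddle: scene crop tip (222,222) and paddle (229,266). The side view shows the tips a few mm toward the base, which matches the measured 7.6 mm. I'll correct that and then press.

{"fn": "jog_arm", "kwargs": {"series": "0 -4 8 -1 0; 0 -4 8 -1 0; 0 0 6 0 0; 0 0 6 0 0; 0 0 0 0 0"}}

```text
time_s: 1.97
tool_pos: [0.5786, -0.3459, 0.1513]
ee_rot: [-0.458, 1.971, -1.967]
wrist_force: [0.5, -0.7, -1.2]
opening: 0.0002
```

```bash
python3 w.py
```

```text
1.9667 [ 0.5786 -0.3459  0.1513] [ 0.46 -0.67 -1.19] 0.00015826648107914175 shift mm [1.9 5.3 0.4]
```

{"fn": "jog_arm", "kwargs": {"series": "0 0 8 0 0; 0 0 8 1 0; 0 0 8 1 0; 0 0 8 1 0; 0 0 6 0 0"}}

```text
time_s: 2.38
tool_pos: [0.5805, -0.3495, 0.1143]
ee_rot: [-0.456, 1.968, -1.969]
wrist_force: [1.0, -2.0, 3.3]
opening: -0.0002
```

{"fn": "jog_arm", "kwargs": {"series": "0 0 0 0 0; 0 0 0 0 0"}}

```text
time_s: 2.55
tool_pos: [0.5803, -0.3492, 0.1151]
ee_rot: [-0.457, 1.969, -1.968]
wrist_force: [-1.7, -0.6, 2.9]
opening: 0.0001
```

```bash
python3 w.py; python3 - <<'E'
from h import *
for n in("scene","side"):
    c=camera(n)
    x,y=(200,60) if n=="scene" else (300,90)
    cv2.imwrite(f"pics/{n}3c.png",cv2.resize(c["image"][y:y+140,x:x+160],None,fx=4,fy=4,interpolation=cv2.INTER_CUBIC))
E
```

```text
2.55 [ 0.5803 -0.3492  0.1151] [-1.74 -0.6   2.92] 6.572719247113245e-05 shift mm [  2.  -30.9  -3.4]
```

View pics/scene3c.png

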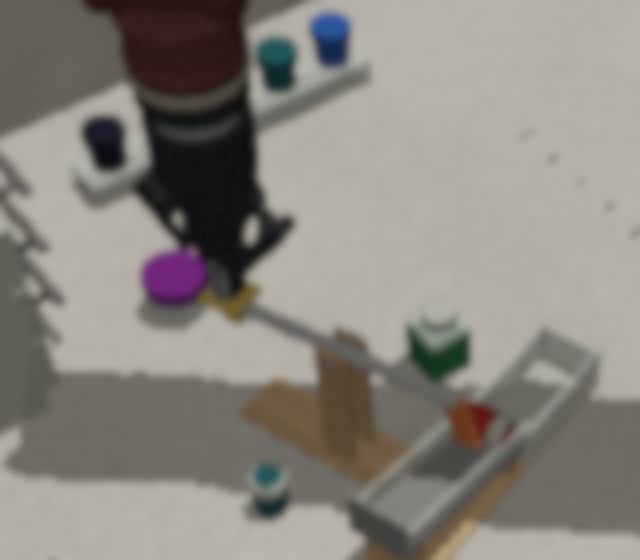

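View pics/side3c.png

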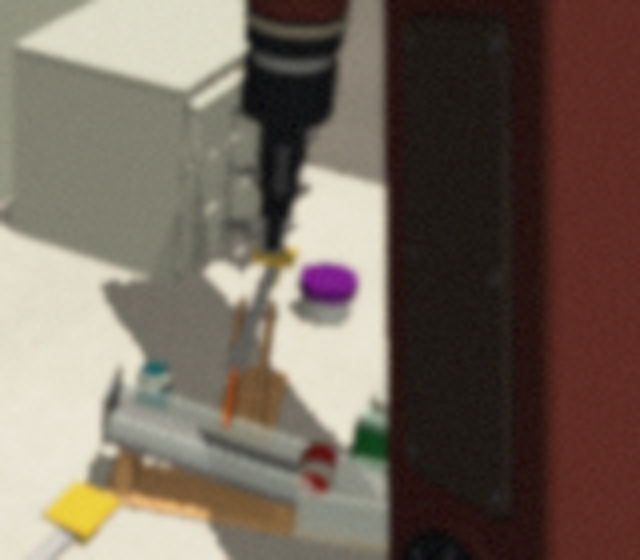

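The gate (scene crop 463,425) is lifted, and the red pot is already rolling past it, at (480,420) and then (320,465) in the side crop. Force is about 3 N. I'll press 2 mm more and hold.

{"fn": "jog_arm", "kwargs": {"series": "0 0 2 0 0; 0 0 0 0 0; 0 0 0 0 0; 0 0 0 0 0; 0 0 0 0 0"}}

```text
time_s: 3.07
tool_pos: [0.5805, -0.3492, 0.1135]
ee_rot: [-0.456, 1.968, -1.968]
wrist_force: [-1.4, -1.3, 2.6]
opening: 0.0001
```

{"fn": "jog_arm", "kwargs": {"series": "0 0 0 0 0; 0 0 0 0 0; 0 0 0 0 0; 0 0 0 0 0; 0 0 0 0 0"}}

```text
time_s: 3.48
tool_pos: [0.5805, -0.3492, 0.1133]
ee_rot: [-0.457, 1.968, -1.968]
wrist_force: [-1.4, -0.3, 3.0]
opening: -0.0004
```

{"fn": "jog_arm", "kwargs": {"series": "0 0 0 0 0; 0 0 0 0 0; 0 0 0 0 0; 0 0 0 0 0; 0 0 0 0 0"}}

```text
time_s: 3.9
tool_pos: [0.5804, -0.3492, 0.1133]
ee_rot: [-0.457, 1.968, -1.968]
wrist_force: [-2.1, -2.1, 2.5]
opening: 0.0004
```

```bash
python3 w.py; python3 - <<'E'
from h import *
import pickle
for n in("scene","side"):
    c=camera(n); pickle.dump(c,open(n+"4.pkl","wb"))
    x,y=(200,60) if n=="scene" else (300,90)
    cv2.imwrite(f"pics/{n}4c.png",cv2.resize(c["image"][y:y+140,x:x+160],None,fx=4,fy=4,interpolation=cv2.INTER_CUBIC))
    if n=="scene":
        h=cv2.cvtColor(c["image"],cv2.COLOR_BGR2HSV); m=cv2.inRange(h,(172,120,60),(180,255,255))|cv2.inRange(h,(0,150,60),(4,255,255)); m[:, :290]=0; m[:130]=0;m[200:]=0;m[:,370:]=0
        u=np.argwhere(m)[:,::-1].mean(0); print(m.sum()/255,u,pt(c,*u))
E
```

```text
3.9 [ 0.5804 -0.3492  0.1133] [-2.1  -2.12  2.49] 0.00039531111986367766 shift mm [  2.1 -32.7  -3.5]
33.0 [336.60606061 149.6969697 ] [ 0.37940593 -0.20529298  0.03381127]
```

View pics/scene4c.png

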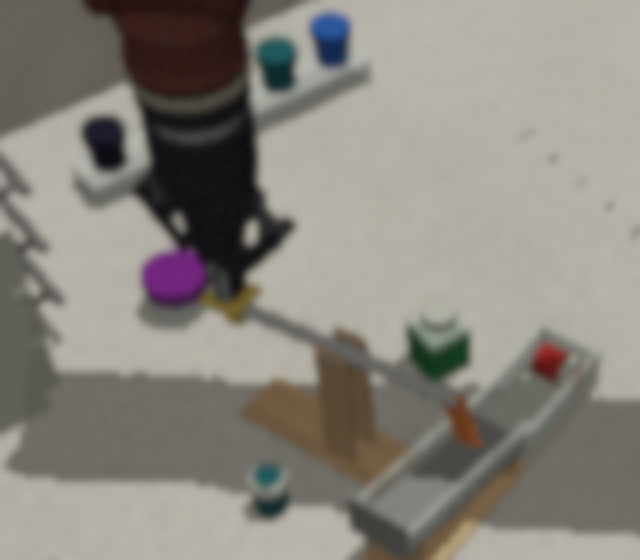

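The pot rests at the front end of the tray (scene crop 550,362). It measures (0.379,-0.205), and the model predicts (0.372,-0.206). The lever is still held. I'll release it gently now.

{"fn": "jog_arm", "kwargs": {"series": "0 0 -8 0 0; 0 0 -8 0 0; 0 0 -8 0 0; 0 0 -8 0 0; 0 0 -8 0 0"}}

```text
time_s: 4.42
tool_pos: [0.5806, -0.3491, 0.1543]
ee_rot: [-0.456, 1.968, -1.968]
wrist_force: [-1.5, 0.8, 0.6]
opening: -0.0001
```

{"fn": "jog_arm", "kwargs": {"series": "0 0 -15 0 0; 0 0 -25 0 0; 0 0 -25 0 0; 0 0 -25 0 0; 0 0 -20 0 0"}}

```text
time_s: 4.83
tool_pos: [0.5806, -0.3493, 0.266]
ee_rot: [-0.455, 1.966, -1.969]
wrist_force: [0.3, 0.9, -0.3]
opening: 0.0001
```

{"fn": "jog_arm", "kwargs": {"series": "0 0 0 0 0; 0 0 0 0 0; 0 0 0 0 0; 0 0 0 0 0; 0 0 0 0 0"}}

```text
time_s: 5.25
tool_pos: [0.5801, -0.3488, 0.262]
ee_rot: [-0.458, 1.97, -1.967]
wrist_force: [0.0, 0.7, -0.7]
opening: -0.0002
```

```bash
python3 w.py; python3 - <<'E'
from h import *
for n in("scene","side"):
    c=camera(n)
    cv2.imwrite(f"pics/{n}5.png",c["image"][60:340,180:500] if n=="scene" else c["image"])
    if n=="scene": cv2.imwrite(f"pics/{n}5.png",cv2.resize(c["image"][60:340,180:500],None,fx=2,fy=2,interpolation=cv2.INTER_CUBIC))
    h=cv2.cvtColor(c["image"],cv2.COLOR_BGR2HSV)
    m=cv2.inRange(h,(22,120,120),(34,255,255))
    N,l,st,ce=cv2.connectedComponentsWithStats(m)
    for i in range(1,N):
        if st[i,4]>25: print(st[i],ce[i].round(1),pt(c,*ce[i]).round(4))
E
```

```text
5.25 [ 0.5801 -0.3488  0.262 ] [ 0.01  0.66 -0.74] -0.00016884760157357233 shift mm [  1.9 116.   -2.8]
[362 201  15  14 127] [368.8 207.3] [0.5042 0.0726 0.145 ]
[364 142  11   8  68] [368.6 145.5] [ 0.5751 -0.3443  0.1454]
[312 211  18  14 154] [320.2 216.9] [0.5037 0.071  0.1442]
[327 284   8   6  43] [330.4 286.6] [0.4078 0.1713 0.0388]
[325 294  10   7  47] [329.9 296.9] [0.4011 0.1833 0.0174]
```

View pics/scene5.png

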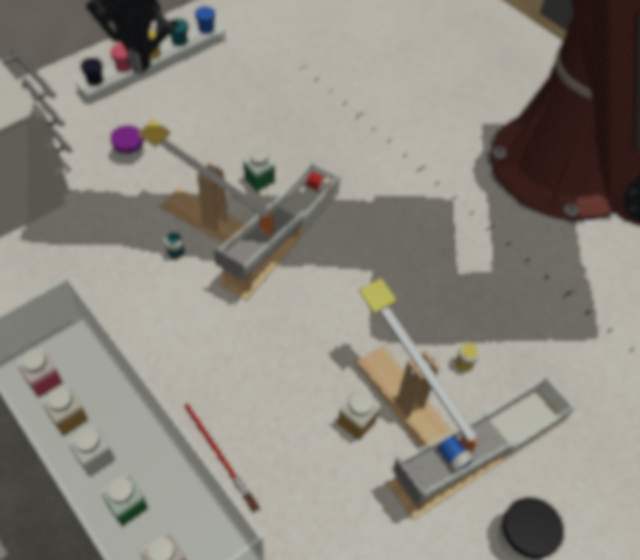

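The red pot is in its tray at (315,180), the red paddle is back up at 145 mm, and the blue pot is still in place at (455,450). The arm is clear, so I'm handing the job in.

```bash
python3 -c "
from bench import ctrl
print(ctrl.finish_job())"
```

```text
the job is handed in; nothing more can be done
None
```

The red pot is out of its dispenser and resting in the tray, and I've handed the job in. No verdict was reported.

With the fingers shut, I pressed the red dispenser's paddle down about 33 mm and held it there at about 3 N. I kept it down until the pot was at the front of the tray, then let the lever rise by itself and moved straight up, about 115 mm clear.

- **Red pot:** while the lever was still held, I measured it at (0.379, -0.205), against (0.372, -0.206) expected. It was still in the tray in the last picture.
- **Levers:** the red paddle is back at 145 mm, its resting height. The blue paddle is unchanged.
- **Surroundings:** the blue pot and the loose things look undisturbed in the last picture. I judged that by eye and did not measure each one.
- **Wrist force:** back to sensor noise, under 1 N.

No check failed or disagreed. I took the lever angle from the finger height and the pictures, because it can't be read directly. The whole job took 5.3 s on the robot's clock.

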